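# Find the hidden catch of the flip-lid socket box and open it

## Task

The kettle has to be plugged in, so open the flat steel socket box that is fixed to the worktop. Its catch is an unmarked press bar let in flush somewhere along the front rail: feel along the rail with light presses of the shut fingertips until a place gives, and press it in until the lid springs ajar. Then push the lid with the fingers right back past upright, so that it stays open by itself, and take the hand away, without banging or leaning hard on the box, picking nothing up and leaving the mug, salt shaker and honey jar where they stand.

Things in the scene. Friction and masses are not known exactly. Their poses are not given: they have to be found in the camera images.
- unit: flip-lid socket box of plain steel, fixed to the worktop, 176 (its x) x 334 (its y) x 55 mm high; origin under its centre on the worktop, x points across the box away from the robot, y along it to the left, z up. The flat top, all at z = 55 mm: a front rail from x = -80 to -34 mm, then the lid from x = -27 to 71 mm, 308 mm wide, 4 mm thick, flush with the rail. Two double sockets lie under the lid.
- rail (a point): middle of the front rail's top face (box x = -57, y = 0, z = 55 mm; axes as the box's). The rail is flat, 46 x 310 mm, and has five equal bays with middles at y = -124, -62, 0, 62, 124 mm. Four are rigid; one, not known beforehand, holds the catch: a bar of the same metal 35 (x) x 55 (y) mm in a 36 x 56 mm hole, its face 1.5 mm below the rail. It yields at 1.5 N, is 5 mm in at 6 N and springs back.
- lid (a joint): angle of the lid about its hinge, rad: 0 shut and bolted; grows as the front edge rises and swings back away from the robot; upright is 1.57, stop at 1.85. The bolt lets go when the catch is 3 to 4.5 mm in; the lid then springs up by itself to between 0.8 and 1.3 and waits there. Pushed on from there it takes 1 or 2 N and stays where it is left.
- hinge (a point): middle of the lid's hinge axis, fixed on the box at its x = 71, y = 0, z = 53 mm; the axis runs along the box's y; the lid reaches 98.5 mm from it
- lid_edge (a point): middle of the lid's front (free) edge, 98.5 mm from the hinge, half way through the 4 mm thickness; moves with the lid
- mug: green and white mug, 86 mm across, 99 mm high, standing to the left of the box; origin under its middle; leave alone. (Farther left a tall fridge fills the room beyond about 0.55 m left of the robot's middle and 0.3 m ahead of it: keep the arm clear.)
- salt: small glass salt shaker with a steel cap, 43 mm across, 78 mm high, standing to the right of the box; origin under its middle; leave alone
- honey: glass jar of honey with a grey lid, about 70 mm across, 102 mm high, to the right of the salt shaker; origin under its middle; leave alone

How it is judged:
On the way:
1. the catch has been pressed in and the lid has sprung ajar (beyond 0.35 rad) (value of joint lid above 0.35 rad), for 0.1 s.
At the end, for the whole second after the job is handed in: the lid stands open past upright (beyond 1.6 rad) and at rest, with the hand away, and the mug, salt shaker and honey jar are within 25 mm of where they stood (value of joint lid above 1.6 rad and velocity of joint lid between -0.1 and 0.1 rad/s and distance of each of mug, salt, honey from where it was at the start of the episode below 0.025 m); the robot touches nothing.
It fails at once if the mug is knocked, shifted by more than 25 mm or picked up (distance of mug from where it was at the start of the episode above 0.025 m).
It fails at once if the salt shaker is knocked, shifted by more than 25 mm or picked up (distance of salt from where it was at the start of the episode above 0.025 m).
It fails at once if the honey jar is knocked, shifted by more than 25 mm or picked up (distance of honey from where it was at the start of the episode above 0.025 m).
It fails at once if the fingers press on, or squeeze, anything with more than 90 N (contact force between the fingers and anything else above 90 N).
It also fails if it takes over 51 s, if anything falls off the work surface, if the arm or the gripper's body presses on something with over 40 N, if the wrist force passes 120 N, or if a joint passes its speed limit or range.

## Robot

A 7-joint arm with a two-finger parallel gripper is mounted at the origin on a cart in front of the work surface, level with it; the furniture and walls round the work are solid. World frame = base frame: x ahead of the robot, y to its left, z up, the work surface at z = 0. Lengths are in m, angles in rad, forces in N, time in s.
With the tool pointing down it reaches from about 0.425 to 0.95 m from the base axis. Payload 4.7 kg.
Tool frame: the origin (TCP) lies at the very end of the fingers, on their centre line; the grasp point (between the pads) lies 19 mm behind it; z points along the fingers, y is the line along which they close (so a half turn about z gives the same grasp; the last joint's range is limited). The gripper opens to 87 mm and grips with 3 to 60 N. Pads are 19 mm wide; open, the fingers measure 117 mm over their backs; the gripper's body (75 mm by 190 mm) begins 51 mm behind the grasp point.
Start: joints at [1.105, 0.469, -0.049, 1.532, 0.024, 1.141, -0.082], TCP at [0.286, -0.612, 0.199] pointing down, gripper open.
Joint ranges: [-2.59, 2.59], [-0.33, 1.99], [-1.39, 1.29], [0.1, 2.45], [-1.04, 4.18], [0.21, 1.99], [-2.66, 2.66]. Speed limits (rad/s): [2.57, 2.57, 3.14, 3.14, 3.14, 3.14, 3.14].

## Interface

Orientations are given as a unit quaternion [w, x, y, z].
In Python, from workcell import ctrl gives the robot as it stands.
- The arm moves only by the shell command python3 -m handwheel 'ROWS' [FORCE]. ROWS is JSON, a list of rows, each a list of 7 numbers: the gripper's target within -1 to 1 (shut at 1, half-way at 0, fully open at -1), then the shift along the world's x, y, z scaled (see below), then the turn, a rotation vector about the world's x, y, z scaled (see below). A call has 1 to 10 rows; each row is the pose to reach, as a shift and turn from the pose commanded when the call began, turning the shorter way round; what a row does not reach only later rows make up. The controller multiplies each number of a shift by 250 mm and each number of a turn by 360 degrees. A row lasts 1/8 s, in which the tool goes at most 62.5 mm and 10.7 degrees, less where a joint would pass 70% of its speed; a pose out of reach is approached as far as the arm can. A call with a number of a shift or a turn outside -1 to 1 is refused whole. A call with a gripper value outside its range is refused whole. The fingers move at their own pace and stop on an object; FORCE is the grip in N (left out, the last holds). Time passes only in rows, so rows that repeat a pose let the fingers close. It gives the time, the measured TCP pose, the force, the opening and the grip force at its end, in the units of the state.
- ctrl.get_state(): the state, without advancing time (a new reading comes with each control period).
- ctrl.capture(name): name is "scene" or "top" or "wrist"; returns the picture (480x640x3 uint8, red, green, blue); there is no depth.
- ctrl.calibration(name): a dict with "fx", "fy", "cx", "cy" (pixels), "rvec" (rotation vector, rad) and "tvec" (3), from world to camera coordinates, as OpenCV has them. Camera axes: x right, y down, z forward; pixel columns grow to the right and rows downward; lengths in m; the calibration is good to about 2 mm. A picture is of the moment at which its call begins: read the wrist's pose just before it. calibration takes no time and is no camera call; for the wrist camera it gives the pose at the moment of the call.
- ctrl.close_job(): hands the job in; it is judged then, once.
The state is a dict: "time": time; "qpos": joint angles; "qd": joint speeds; "effort": joint torques, N m; "ee_pos": TCP position; "eef_rot": TCP orientation; "wrist_force": force on the tool from outside, world axes, zero at the start; "torque": the same for the moment, N m; "finger_gap": opening from 0.0 (shut) to 1.0 (fully open); "grip_force": force on a finger pad.
Only numpy, scipy, OpenCV 4.12 (cv2) and the standard library are available. Lean on these libraries where they do the work, as an engineer would, in place of code of your own. Each camera call takes 0.05 s, during which the arm holds its last target. There are 200 camera calls.

## Working session

There is one attempt and no reset: what is moved stays moved. The work goes in short steps, Python scripts to look and compute and a shell command to move; the robot and the scene stay as the last step left them, time stands still between calls to the robot, and variables do not carry over. Pictures are saved under pics/ and viewed, at most 10 in all, crops included, and the job is handed in when it is done.

```bash
mkdir -p pics; python3 - <<'E'
from workcell import ctrl
import cv2
for n in("scene","top"):
    cv2.imwrite(f"pics/{n}0.png",ctrl.capture(n)[:,:,::-1]); print({k:(v if not hasattr(v,'round') else v) for k,v in ctrl.calibration(n).items()})
s=ctrl.get_state(); print(s)
E
```

```text
{'fx': 482.862683459186, 'fy': 482.862683459186, 'cx': 316.5052745883062, 'cy': 237.34969649471788, 'rvec': array([ 1.90564887, -0.75362228,  0.5046396 ]), 'tvec': array([-0.39440945,  0.22933457,  0.67677594])}
{'fx': 491.5238115117739, 'fy': 491.5238115117739, 'cx': 326.51307649162936, 'cy': 243.95676434642036, 'rvec': array([ 2.16358501, -2.10192078,  0.19333994]), 'tvec': array([-0.02714714,  0.5838531 ,  0.99463529])}
{'time': 0.1, 'qpos': array([ 1.105083  ,  0.46936619, -0.04857834,  1.53358446,  0.0240913 ,
        1.14099297, -0.08228662]), 'qd': array([ 0.00014909, -0.00181149,  0.00015422, -0.00331695,  0.00067393,
        0.00023897, -0.00077357]), 'effort': array([ 2.41921016e-04, -5.09171104e+01, -8.15740786e-02, -2.36828256e+01,
       -6.15233229e-02,  3.44749563e-02,  6.22465723e-05]), 'ee_pos': array([ 0.28531818, -0.61108944,  0.19849648]), 'eef_rot': array([-8.54797198e-04,  9.76240926e-01,  2.16686122e-01, -2.21051932e-04]), 'wrist_force': array([ 0.12587321,  0.44539571, -0.78259904]), 'torque': array([-0.01024314, -0.04322125,  0.02658474]), 'grip_force': 0.0, 'finger_gap': 0.9981144924540244}
```

View pics/scene0.png

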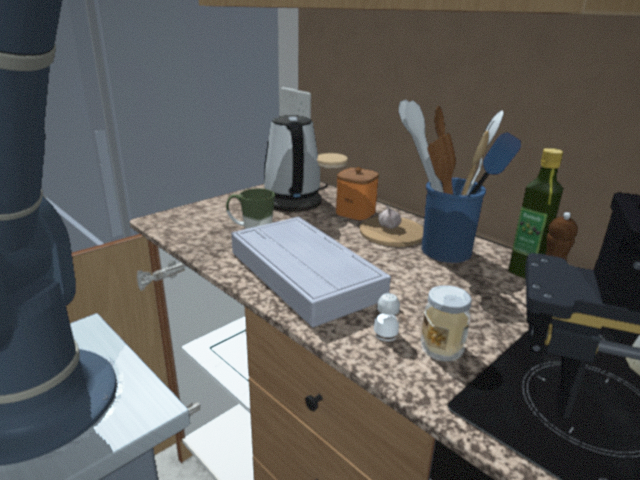

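View pics/top0.png

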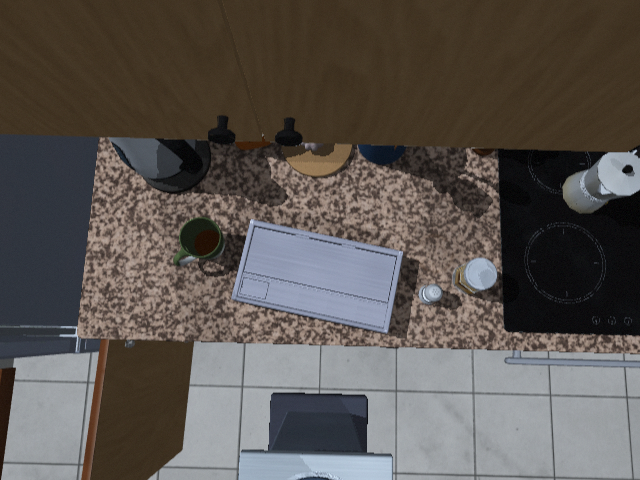

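The pictures show the box top with corners at about (253,221), (404,252), (388,331) and (234,299) in the top view. There is a faint rectangle at the left end of the rail, around (254,289). The mug is at (200,238), the salt at (430,293), the honey at (478,276), and wall cupboards overhang behind.

```bash
cat > h.py <<'E'
import numpy as np, cv2
from workcell import ctrl
def ray(n,uv,z,c=None):
    c=c or ctrl.calibration(n); R=cv2.Rodrigues(np.array(c['rvec']))[0]; t=np.array(c['tvec'])
    o=-R.T@t; d=R.T@np.array([(uv[0]-c['cx'])/c['fx'],(uv[1]-c['cy'])/c['fy'],1])
    return o+d*(z-o[2])/d[2]
E
python3 - <<'E'
from h import *
im=cv2.imread('pics/top0.png'); hsv=cv2.cvtColor(im,cv2.COLOR_BGR2HSV)
m=((hsv[:,:,0]>100)&(hsv[:,:,0]<135)&(hsv[:,:,1]>20)&(hsv[:,:,2]>70)).astype(np.uint8)*255
m[:200]=0;m[340:]=0;m[:,:225]=0;m[:,412:]=0
m=cv2.morphologyEx(m,cv2.MORPH_CLOSE,np.ones((7,7)));m=cv2.morphologyEx(m,cv2.MORPH_OPEN,np.ones((5,5)))
c=max(cv2.findContours(m,0,2)[0],key=cv2.contourArea); r=cv2.minAreaRect(c);b=cv2.boxPoints(r);print(r,b)
P=np.array([ray('top',p,.055) for p in b]);print(P.round(4),np.linalg.norm(P-np.roll(P,1,0),axis=1))
C=ray('top',r[0],.055);print('C',C)
for p in ((240,288),(268,289),(254,289)):print(p,ray('top',p,.055))
for n,p,z in(('mug',(202,236),.099),('salt',(433,291),.078),('honey',(482,274),.102)):print(n,ray('top',p,z))
cv2.imwrite('pics/crop.png',cv2.resize(im[210:340,225:412],None,fx=4,fy=4,interpolation=2))
E
```

```text
((317.82080078125, 275.4563903808594), (160.2982177734375, 84.05354309082031), 12.242331504821777) [[230.58267 299.5321 ]
 [248.40598 217.38995]
 [405.05893 251.38068]
 [387.23563 333.52283]]
[[ 0.4608  0.1854  0.055 ]
 [ 0.6364  0.1582  0.055 ]
 [ 0.5727 -0.1769  0.055 ]
 [ 0.4005 -0.1403  0.055 ]] [0.33125183 0.17771537 0.34115566 0.17604082]
C [0.51617085 0.00607944 0.055     ]
(240, 288) [0.48522098 0.16732254 0.055     ]
(268, 289) [0.48482359 0.10896202 0.055     ]
(254, 289) [0.48398234 0.13808848 0.055     ]
mug [0.58484848 0.24305877 0.099     ]
salt [ 0.48862241 -0.23023556  0.078     ]
honey [ 0.52349592 -0.32368149  0.102     ]
```

View pics/crop.png

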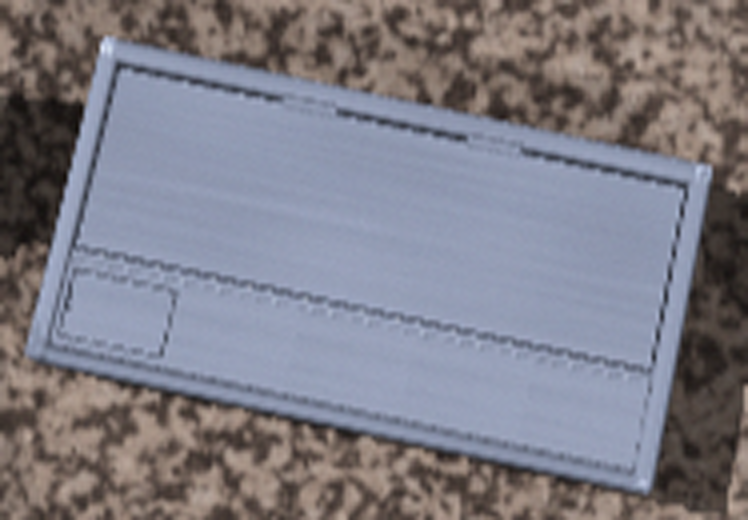

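Fit: box centre about (0.517, 0.006), yaw about -0.187 rad. The edges come out at 176 x 335 mm, which matches the given size. The faint gap outlines a bar in the left bay, y = +124. The box model puts that at (0.485, 0.139) and direct measurement gives (0.484, 0.138), so I'll feel there first.

```bash
python3 -m handwheel '[[1,0.15,0.2,0.12,0,0,-0.02],[1,0.3,0.4,0.12,0,0,-0.04],[1,0.45,0.6,0.12,0,0,-0.06],[1,0.6,0.8,0.12,0,0,-0.08],[1,0.75,1,0.12,0,0,-0.099],[1,0.75,1,0.12,0,0,-0.099]]' 10
python3 -m handwheel '[[1,0,0.2,0,0,0,0],[1,0,0.4,0,0,0,0],[1,0,0.6,0,0,0,0],[1,0,0.8,0,0,0,0],[1,0,1,0,0,0,0],[1,0,1,0,0,0,0]]'
python3 -m handwheel '[[1,0,0.2,0,0,0,0],[1,0,0.4,0,0,0,0],[1,0,0.6,0,0,0,0],[1,0,0.8,0,0,0,0],[1,0,1,-0.2,0,0,0],[1,0,1,-0.4,0,0,0],[1,0,1,-0.4,0,0,0]]'
```

```text
time: 0.85
ee_pos: [0.477, -0.3555, 0.2291]
eef_rot: [-0.001, 0.996, -0.087, 0.0]
wrist_force: [-0.5, 0.2, -0.1]
finger_gap: 0.4
grip_force: 0.0
time: 1.6
ee_pos: [0.4729, -0.1083, 0.2295]
eef_rot: [-0.0, 0.996, -0.089, -0.0]
wrist_force: [1.0, -1.1, -0.4]
finger_gap: 0.007
grip_force: 0.0
time: 2.48
ee_pos: [0.4702, 0.1361, 0.1259]
eef_rot: [0.002, 0.996, -0.093, -0.004]
wrist_force: [-0.4, 0.2, 0.6]
finger_gap: 0.006
grip_force: 0.0
```

```bash
python3 -m handwheel '[[1,0.044,0.008,0,0,0,0],[1,0.044,0.008,0,0,0,0],[1,0.044,0.008,0,0,0,0]]'
python3 - <<'E'
from h import *
c=ctrl.calibration('wrist'); im=ctrl.capture('wrist')[:,:,::-1].copy()
s=ctrl.get_state();R=cv2.Rodrigues(np.array(c['rvec']))[0]
C=np.array([.517,.0065]);a=-.187
Rz=np.array([[np.cos(a),-np.sin(a)],[np.sin(a),np.cos(a)]])
def pr(P): 
    return cv2.projectPoints(np.array([P],float),np.array(c['rvec']),np.array(c['tvec']),np.array([[c['fx'],0,c['cx']],[0,c['fy'],c['cy']],[0,0,1]]),None)[0].ravel()
for bx,by,z in((-57,124,53.5),(-74.5,96.5,53.5),(-39.5,96.5,53.5),(-39.5,151.5,53.5),(-74.5,151.5,53.5)):
    w=C+Rz@np.array([bx,by])/1000; p=pr([*w,z/1000]);print(w,p);cv2.circle(im,(int(p[0]),int(p[1])),3,(0,0,255),-1)
p=pr([*s['ee_pos'][:2],.0535]);cv2.circle(im,(int(p[0]),int(p[1])),3,(0,255,0),-1)
print(s['ee_pos']);cv2.imwrite('pics/w1.png',im)
E
```

```text
time: 2.85
ee_pos: [0.4854, 0.14, 0.131]
eef_rot: [-0.0, 0.996, -0.093, 0.001]
wrist_force: [-0.7, 0.4, 0.2]
finger_gap: -0.003
grip_force: 0.0
[0.48404681 0.13893522] [318.4106724  238.80888776]
[0.46173932 0.1151681 ] [360.56677438 264.62798715]
[0.49612914 0.10866118] [362.07329333 212.14276892]
[0.5063543  0.16270233] [274.77181026 212.08165098]
[0.47196448 0.16920926] [276.23309906 264.56804191]
[0.48488489 0.14009824 0.13069092]
```

View pics/w1.png

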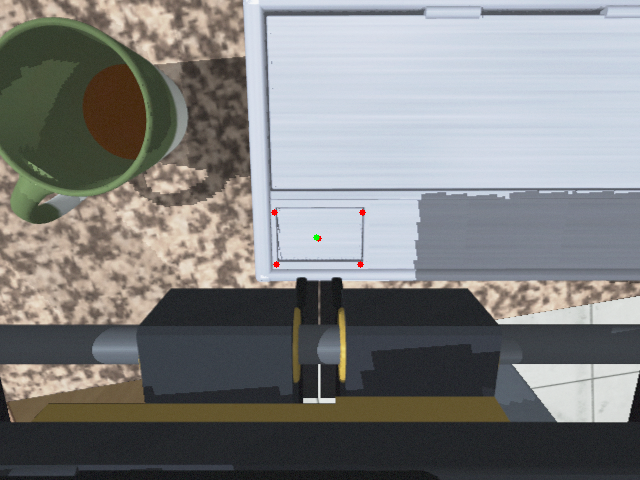

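The wrist picture shows the bar outlined at about (277–363, 208–261). The TCP projects to (318,238), well inside it. Descend lightly.

```bash
python3 -m handwheel '[[1,0,0,-0.12,0,0,0],[1,0,0,-0.22,0,0,0],[1,0,0,-0.27,0,0,0],[1,0,0,-0.27,0,0,0],[1,0,0,-0.27,0,0,0]]'
python3 -m handwheel '[[1,0,0,-0.01,0,0,0],[1,0,0,-0.02,0,0,0],[1,0,0,-0.03,0,0,0],[1,0,0,-0.03,0,0,0],[1,0,0,-0.03,0,0,0]]'
```

```text
time: 3.52
ee_pos: [0.4849, 0.1407, 0.0629]
eef_rot: [-0.0, 0.996, -0.092, 0.001]
wrist_force: [0.7, -0.2, -0.4]
finger_gap: 0.008
grip_force: 0.0
time: 4.15
ee_pos: [0.4841, 0.1404, 0.0545]
eef_rot: [0.0, 0.996, -0.092, 0.0]
wrist_force: [0.0, -0.3, 0.5]
finger_gap: 0.001
grip_force: 0.0
```

```bash
python3 -m handwheel '[[1,0,0,-0.004,0,0,0],[1,0,0,-0.008,0,0,0],[1,0,0,-0.012,0,0,0],[1,0,0,-0.012,0,0,0],[1,0,0,-0.012,0,0,0]]'
```

```text
time: 4.78
ee_pos: [0.4841, 0.1404, 0.0515]
eef_rot: [0.0, 0.996, -0.092, 0.0]
wrist_force: [0.1, 0.8, 0.2]
finger_gap: 0.009
grip_force: 0.0
```

```bash
python3 -m handwheel '[[1,0,0,-0.004,0,0,0],[1,0,0,-0.008,0,0,0],[1,0,0,-0.008,0,0,0],[1,0,0,-0.008,0,0,0]]'
```

```text
time: 5.28
ee_pos: [0.4841, 0.1404, 0.0495]
eef_rot: [0.0, 0.996, -0.092, -0.0]
wrist_force: [-0.2, 0.5, 0.4]
finger_gap: 0.003
grip_force: 0.0
```

```bash
python3 -m handwheel '[[1,0,0,-0.004,0,0,0],[1,0,0,-0.008,0,0,0],[1,0,0,-0.008,0,0,0],[1,0,0,-0.008,0,0,0]]'
python3 - <<'E'
from h import *
cv2.imwrite('pics/s2.png',ctrl.capture('scene')[150:400,150:450,::-1]);cv2.imwrite('pics/w2.png',ctrl.capture('wrist')[:,:,::-1])
a=cv2.imread('pics/s2.png');b=cv2.imread('pics/w2.png');b=cv2.resize(b,(400,300))
cv2.imwrite('pics/both2.png',np.hstack([cv2.resize(a,(360,300)),b]))
E
```

```text
time: 5.78
ee_pos: [0.4841, 0.1404, 0.0475]
eef_rot: [0.0, 0.996, -0.092, 0.0]
wrist_force: [0.1, -0.3, 0.2]
finger_gap: 0.004
grip_force: 0.0
```

View pics/both2.png

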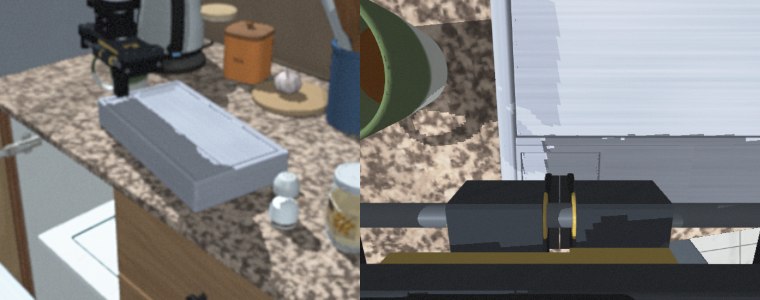

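The hand is over the bar: bar at (523–600, 153) in the small wrist view, fingers at (560,175). No force yet and the lid is still shut. I'll check the tip height against the rail from pixels.

```bash
python3 - <<'E'
from h import *
c=ctrl.calibration('wrist');s=ctrl.get_state()
K=np.array([[c['fx'],0,c['cx']],[0,c['fy'],c['cy']],[0,0,1]])
R=cv2.Rodrigues(np.array(c['rvec']))[0];o=-R.T@np.array(c['tvec']);print('cam',o,c['fx'],s['ee_pos'],s['wrist_force'])
C=np.array([.517,.0065]);a=-.187
Rz=np.array([[np.cos(a),-np.sin(a)],[np.sin(a),np.cos(a)]])
P=[s['ee_pos']]+[[*(C+Rz@np.array(q)/1000),z] for z in(.0535,.0475,.042) for q in((-39.5,96.5),(-39.5,151.5))]
im=cv2.imread('pics/w2.png')
for p in cv2.projectPoints(np.array(P,float),R,np.array(c['tvec']),K,None)[0].reshape(-1,2): print(p); cv2.circle(im,(int(p[0]),int(p[1])),2,(0,0,255),-1)
cv2.imwrite('pics/w2c.png',cv2.resize(im[200:420,200:460],None,fx=3,fy=2.7))
E
```

```text
cam [0.55726602 0.12522378 0.23160369] 424.93210074388566 [0.48411519 0.14038106 0.0474888 ] [-0.0187012   0.27618356  0.21382883]
[315.40559622 282.65921326]
[381.07926912 250.41645889]
[256.02493009 250.20328414]
[379.20345897 246.37841067]
[257.89710233 246.17021076]
[377.58008355 242.88377757]
[259.51729669 242.67995351]
```

View pics/w2c.png

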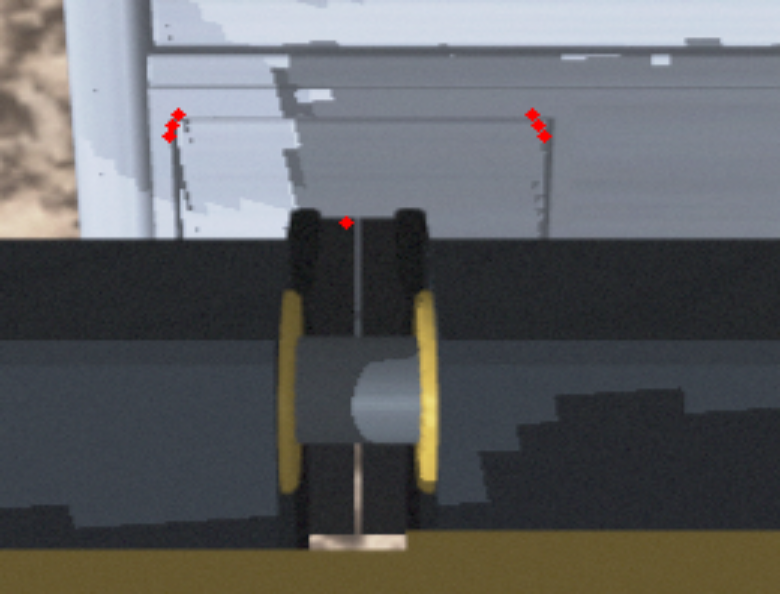

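```bash
python3 -m handwheel '[[1,0,0,-0.004,0,0,0],[1,0,0,-0.008,0,0,0],[1,0,0,-0.008,0,0,0]]'; python3 -m handwheel '[[1,0,0,-0.004,0,0,0],[1,0,0,-0.004,0,0,0]]'|grep -E "ee_pos|force"
```

```text
time: 6.25
ee_pos: [0.484, 0.1404, 0.0454]
eef_rot: [0.0, 0.996, -0.092, -0.0]
wrist_force: [0.5, -0.1, -0.5]
finger_gap: 0.006
grip_force: 0.0
ee_pos: [0.484, 0.1403, 0.0444]
wrist_force: [0.1, -0.1, 0.6]
grip_force: 0.0
```

```bash
for i in 1 2 3; do python3 -m handwheel '[[1,0,0,-0.004,0,0,0],[1,0,0,-0.004,0,0,0]]'|grep -E "ee_pos|wrist_force"; done
python3 - <<'E'
from h import *
cv2.imwrite('pics/s3.png',cv2.resize(ctrl.capture('scene')[160:330,200:400,::-1],None,fx=3.5,fy=3.5,interpolation=2))
E
```

```text
ee_pos: [0.484, 0.1403, 0.0434]
wrist_force: [0.5, -0.4, -0.5]
ee_pos: [0.484, 0.1403, 0.0424]
wrist_force: [-0.2, 1.1, -0.8]
ee_pos: [0.484, 0.1404, 0.0414]
wrist_force: [0.9, -0.2, 0.2]
```

View pics/s3.png

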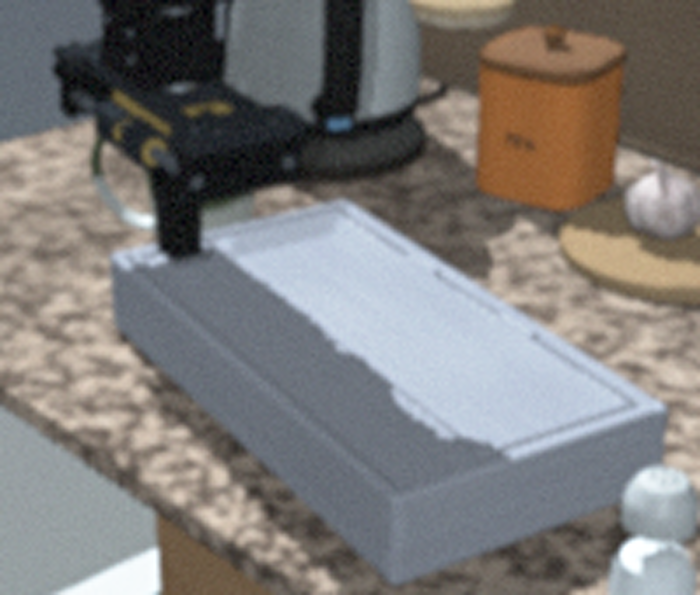

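The fingertip, at crop (180,252), looks at or just above the bar. I'll check its height by projecting the reported tip and the expected bar face into the scene view.

```bash
python3 - <<'E'
from h import *
c=ctrl.calibration('scene');s=ctrl.get_state();K=np.array([[c['fx'],0,c['cx']],[0,c['fy'],c['cy']],[0,0,1]])
C=np.array([.517,.0065]);a=-.187
Rz=np.array([[np.cos(a),-np.sin(a)],[np.sin(a),np.cos(a)]])
pr=lambda P:((cv2.projectPoints(np.array([P],float),np.array(c['rvec']),np.array(c['tvec']),K,None)[0].ravel()-[200,160])*3.5).round(1)
e=s['ee_pos'];print('tip',pr(e),pr([*e[:2],.0535]),s['wrist_force'],s['finger_gap'])
for z in(0,.04,.055):
  print(z,[pr([*(C+Rz@np.array(q)/1000),z]) for q in((-88,-167),(-88,167),(88,-167),(88,167))])
E
```

```text
tip [180.3 286.6] [179.6 269.1] [ 0.1163529  -0.32957441 -0.47738293] 0.0072561535838408945
0 [array([390.2, 596.4]), array([110.8, 330.8]), array([660.4, 495.3]), array([344.3, 271.1])]
0.04 [array([391.5, 528.8]), array([107.4, 274.8]), array([666.7, 432.3]), array([344.6, 218.5])]
0.055 [array([392.1, 502.7]), array([106. , 253.3]), array([669.1, 408.1]), array([344.7, 198.4])]
```

The box projects correctly, but the visible tip sits about 10 mm above the bar. So the tips are higher than reported, and I'll keep going down gently by feel.

```bash
for i in 1; do python3 -m handwheel '[[1,0,0,-0.004,0,0,0],[1,0,0,-0.008,0,0,0],[1,0,0,-0.008,0,0,0]]'|grep -E "ee_pos|wrist_force";python3 -m handwheel '[[1,0,0,-0.004,0,0,0],[1,0,0,-0.008,0,0,0],[1,0,0,-0.008,0,0,0]]'|grep -E "ee_pos|wrist_force"; done
```

```text
ee_pos: [0.484, 0.1403, 0.0394]
wrist_force: [0.6, -0.2, -0.6]
ee_pos: [0.484, 0.1403, 0.0374]
wrist_force: [0.4, -0.4, -0.2]
```

```bash
python3 -m handwheel '[[1,0,0,-0.004,0,0,0],[1,0,0,-0.008,0,0,0],[1,0,0,-0.008,0,0,0]]'|grep -E "ee_pos|wrist_force"
```

```text
ee_pos: [0.484, 0.1404, 0.0354]
wrist_force: [-0.3, -0.0, -0.4]
```

```bash
python3 -m handwheel '[[1,0,0,-0.004,0,0,0],[1,0,0,-0.008,0,0,0],[1,0,0,-0.008,0,0,0]]'|grep -E "ee_pos|wrist_force"
```

```text
ee_pos: [0.484, 0.1403, 0.0334]
wrist_force: [-0.3, 0.0, -0.6]
```

```bash
python3 - <<'E'
from h import *
s=ctrl.capture('scene')[160:330,200:400,::-1].copy()
for n,im in(('old',cv2.resize(cv2.imread('pics/s3.png'),(200,170),interpolation=cv2.INTER_AREA)),('new',s)):
    g=cv2.cvtColor(im,6); print(n,[(u,g[58:82,u].tolist()) for u in(48,51,54)])
w=ctrl.capture('wrist')[:,:,::-1]
a=cv2.resize(s[20:120,20:120],(400,400),interpolation=2); b=cv2.resize(w[180:380,220:420],(400,400))
cv2.imwrite('pics/b4.png',np.hstack([a,b]))
E
```

```text
old [(48, [19, 18, 19, 21, 20, 20, 27, 20, 18, 22, 19, 19, 17, 29, 52, 84, 107, 109, 113, 114, 110, 111, 114, 112]), (51, [21, 18, 20, 23, 20, 15, 23, 30, 22, 10, 27, 25, 14, 18, 28, 44, 72, 96, 107, 114, 116, 114, 115, 112]), (54, [18, 23, 21, 24, 16, 22, 21, 16, 21, 21, 18, 20, 15, 19, 38, 66, 89, 102, 113, 115, 115, 113, 118, 113])]
new [(48, [15, 29, 24, 25, 7, 19, 21, 25, 26, 11, 15, 18, 28, 22, 28, 30, 23, 23, 49, 69, 93, 108, 116, 110]), (51, [24, 31, 34, 27, 9, 16, 28, 19, 24, 27, 19, 28, 19, 17, 25, 26, 22, 19, 47, 81, 106, 114, 114, 114]), (54, [22, 13, 21, 20, 14, 25, 21, 12, 16, 17, 14, 27, 21, 20, 22, 25, 16, 38, 63, 96, 110, 119, 112, 113])]
```

View pics/b4.png

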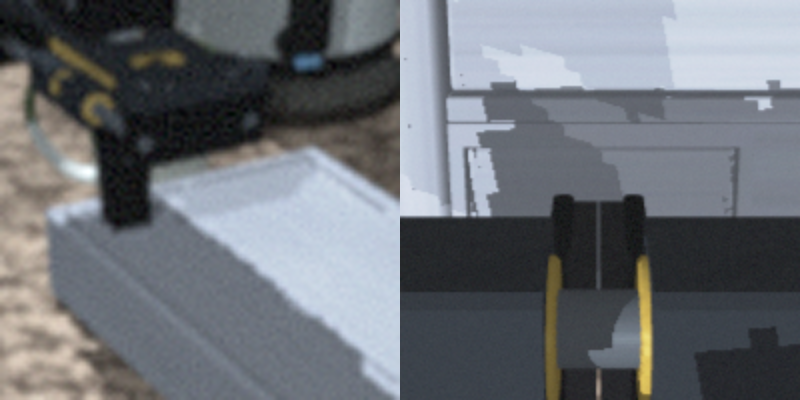

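The left half shows the tip at (128,225), now about at the bar face. The shut tips really sit about 19–20 mm above the reported TCP. The right half shows the fingers centred on the bar (467–738). Continue in 1 mm steps.

```bash
python3 -m handwheel '[[1,0,0,-0.004,0,0,0],[1,0,0,-0.004,0,0,0]]'|grep -E "ee_pos|wrist_force"; python3 -m handwheel '[[1,0,0,-0.004,0,0,0],[1,0,0,-0.004,0,0,0]]'|grep -E "ee_pos|wrist_force"
```

```text
ee_pos: [0.484, 0.1404, 0.0324]
wrist_force: [-0.0, -0.8, 0.3]
ee_pos: [0.484, 0.1403, 0.0314]
wrist_force: [-0.1, 0.3, -0.2]
```

```bash
python3 -m handwheel '[[1,0,0,-0.004,0,0,0],[1,0,0,-0.004,0,0,0]]'|grep -E "ee_pos|wrist_force"; python3 -m handwheel '[[1,0,0,-0.004,0,0,0],[1,0,0,-0.004,0,0,0]]'|grep -E "ee_pos|wrist_force"
```

```text
ee_pos: [0.4842, 0.1404, 0.0305]
wrist_force: [0.2, -0.1, 1.0]
ee_pos: [0.4842, 0.1404, 0.0296]
wrist_force: [0.1, -0.5, 3.2]
```

Contact at reported z of about 0.0305, and it gives softly. Keep pressing.

```bash
python3 -m handwheel '[[1,0,0,-0.004,0,0,0],[1,0,0,-0.004,0,0,0]]'|grep -E "ee_pos|wrist_force"; python3 -m handwheel '[[1,0,0,-0.004,0,0,0],[1,0,0,-0.004,0,0,0]]'|grep -E "ee_pos|wrist_force"
```

```text
ee_pos: [0.4842, 0.1404, 0.0285]
wrist_force: [-1.0, 0.8, 2.8]
ee_pos: [0.4842, 0.1404, 0.0274]
wrist_force: [-0.8, -0.1, 2.8]
```

```bash
python3 -m handwheel '[[1,0,0,-0.004,0,0,0],[1,0,0,-0.004,0,0,0],[1,0,0,-0.004,0,0,0]]'|grep -E "ee_pos|wrist_force"
```

```text
ee_pos: [0.4842, 0.1404, 0.0266]
wrist_force: [-2.0, -0.3, 5.4]
```

```bash
python3 -m handwheel '[[1,0,0,-0.004,0,0,0],[1,0,0,-0.004,0,0,0],[1,0,0,-0.004,0,0,0]]'|grep -E "ee_pos|wrist_force|time"
python3 - <<'E'
from h import *
a=ctrl.capture('scene')[100:400,180:480,::-1];b=cv2.resize(ctrl.capture('top')[:,:,::-1],(400,300))
cv2.imwrite('pics/b5.png',np.hstack([a,b]))
E
```

```text
time: 11.15
ee_pos: [0.4842, 0.1404, 0.0258]
wrist_force: [-1.4, -0.2, 6.3]
```

View pics/b5.png

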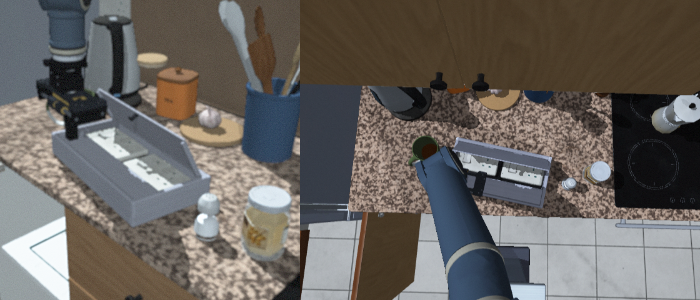

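The lid has sprung ajar: the left half shows it raised from (100,90) to (190,165) with the sockets exposed, and the neighbouring objects undisturbed. Next, lift off, back away and slide to the middle of the box.

```bash
python3 -m handwheel '[[1,0,0,0.04,0,0,0],[1,-0.04,0.008,0.1,0,0,0],[1,-0.1,0.02,0.2,0,0,0],[1,-0.1,0.02,0.267,0,0,0],[1,-0.13,-0.16,0.267,0,0,0],[1,-0.169,-0.355,0.267,0,0,0],[1,-0.169,-0.355,0.267,0,0,0],[1,-0.169,-0.355,0.267,0,0,0]]'
python3 - <<'E'
from h import *
s=ctrl.get_state();d=s['ee_pos'][:2]-[.517,.0065];a=-.187
print(d@[np.cos(a),np.sin(a)],d@[-np.sin(a),np.cos(a)],s['wrist_force'])
E
```

```text
time: 12.25
ee_pos: [0.4416, 0.0522, 0.0928]
eef_rot: [-0.0, 0.996, -0.092, 0.0]
wrist_force: [-0.1, 0.4, 0.1]
finger_gap: 0.002
grip_force: 0.0
-0.08253334705093913 0.03086468830780546 [-0.13386979  0.40491382  0.08836926]
```

```bash
python3 -m handwheel '[[1,0.1,-0.019,0,0,0,0],[1,0.2,-0.038,0,0,0,0],[1,0.25,-0.047,0,0,0,0],[1,0.29,-0.055,0,0,0,0],[1,0.33,-0.062,0,0,0,0],[1,0.33,-0.062,0,0,0,0]]'|grep -E "ee_pos|wrist_force|time"
python3 -m handwheel '[[1,0.03,-0.006,0,0,0,0],[1,0.06,-0.012,0,0,0,0],[1,0.09,-0.017,0,0,0,0],[1,0.12,-0.023,0,0,0,0]]'|grep -E "ee_pos|wrist_force|time"
```

```text
time: 13.0
ee_pos: [0.5247, 0.0362, 0.0922]
wrist_force: [0.7, -0.1, -0.3]
time: 13.5
ee_pos: [0.5549, 0.0303, 0.0922]
wrist_force: [0.5, 0.1, -0.2]
```

```bash
python3 -m handwheel '[[1,0.03,-0.006,0,0,0,0],[1,0.06,-0.012,0,0,0,0],[1,0.06,-0.012,0,0,0,0]]'|grep -E "ee_pos|wrist_force|time"
```

```text
time: 13.88
ee_pos: [0.57, 0.0272, 0.0922]
wrist_force: [-0.7, -0.0, -0.5]
```

```bash
python3 -m handwheel '[[1,0.02,-0.004,0,0,0,0],[1,0.04,-0.008,0,0,0,0],[1,0.06,-0.012,0,0,0,0],[1,0.06,-0.012,0,0,0,0]]'|grep -E "ee_pos|wrist_force|time"
```

```text
time: 14.38
ee_pos: [0.5848, 0.0242, 0.0922]
wrist_force: [0.1, 0.4, 0.3]
```

```bash
python3 -m handwheel '[[1,0.02,-0.004,0,0,0,0],[1,0.036,-0.007,0,0,0,0],[1,0.036,-0.007,0,0,0,0]]'|grep -E "ee_pos|wrist_force|time"
python3 - <<'E'
from h import *
a=ctrl.capture('scene')[100:400,180:480,::-1]
cv2.imwrite('pics/b6.png',cv2.resize(a,(600,600),interpolation=2))
E
```

```text
time: 14.75
ee_pos: [0.5938, 0.0225, 0.0922]
wrist_force: [-0.6, 0.3, -0.9]
```

View pics/b6.png

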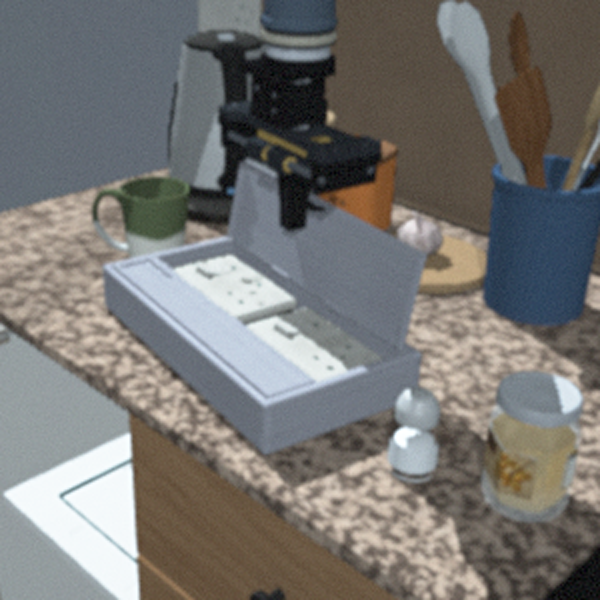

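The lid stands roughly upright with the finger against it. Its free right corner is at (424,256) in the crop, i.e. (392,228). I'll measure the angle from that corner.

```bash
cat >> h.py <<'E'
def lid(uv):
    c=ctrl.calibration('scene'); R=cv2.Rodrigues(np.array(c['rvec']))[0]; o=-R.T@np.array(c['tvec'])
    d=R.T@np.array([(uv[0]-c['cx'])/c['fx'],(uv[1]-c['cy'])/c['fy'],1]); a=-.187
    ex=np.array([np.cos(a),np.sin(a),0]);ey=np.array([-np.sin(a),np.cos(a),0]);o=o-np.array([.517,.0065,0])
    P=o+d*(-.154-o@ey)/(d@ey); x,z=P@ex,P[2]
    return x,z,np.arctan2(z-.053,.071-x),np.hypot(z-.053,.071-x)
E
python3 -c "
from h import *
for p in((392,228),(391,229),(393,227)):print(lid(p))"
```

```text
(np.float64(0.09063565654319353), np.float64(0.14905598224274225), np.float64(1.7724371789708548), np.float64(0.09804239252741782))
(np.float64(0.08841885019130336), np.float64(0.14757903873772232), np.float64(1.7529277787437996), np.float64(0.09616969850497947))
(np.float64(0.0928549101578468), np.float64(0.15053455623246353), np.float64(1.7912287458585343), np.float64(0.09995312279999634))
```

The angle is about 1.77 rad and the radius 98 mm, matching the known 98.5. Withdraw the hand.

```bash
python3 -m handwheel '[[1,-0.04,0.008,0,0,0,0],[1,-0.14,0.026,0,0,0,0],[1,-0.28,0.053,0,0,0,0],[1,-0.42,0.08,0.05,0,0,0],[1,-0.5,0.095,0.2,0,0,0],[1,-0.5,0.095,0.4,0,0,0],[1,-0.5,0.095,0.4,0,0,0],[1,-0.5,0.095,0.4,0,0,0]]'
python3 - <<'E'
from h import *
im=ctrl.capture('scene')[:,:,::-1]; b=cv2.imread('pics/b6.png'); old=cv2.resize(b,(300,300),interpolation=cv2.INTER_AREA); new=im[100:400,180:480]
for n,(y0,y1,x0,x1) in dict(lidcorner=(115,180,190,225),mug=(85,130,45,97),salt=(190,245,190,222),honey=(185,260,235,292)).items():
    print(n,np.abs(old[y0:y1,x0:x1].astype(int)-new[y0:y1,x0:x1]).mean(), [round(v,2) for v in cv2.phaseCorrelate(np.float64(cv2.cvtColor(old[y0:y1,x0:x1],6)),np.float64(cv2.cvtColor(np.ascontiguousarray(new[y0:y1,x0:x1]),6)))[0]])
first=cv2.imread('pics/scene0.png')[100:400,180:480]
for n,(y0,y1,x0,x1) in dict(mug=(85,130,45,97),salt=(190,245,190,222),honey=(185,260,235,292)).items():
    print(n,[round(v,2) for v in cv2.phaseCorrelate(np.float64(cv2.cvtColor(np.ascontiguousarray(first[y0:y1,x0:x1]),6)),np.float64(cv2.cvtColor(np.ascontiguousarray(new[y0:y1,x0:x1]),6)))[0]])
E
```

```text
time: 15.8
ee_pos: [0.4675, 0.0462, 0.1919]
eef_rot: [0.0, 0.996, -0.092, -0.0]
wrist_force: [-0.6, 0.1, -0.3]
finger_gap: 0.003
grip_force: 0.0
lidcorner 8.123076923076923 [0.09, -0.12]
mug 7.247150997150997 [-0.04, 0.55]
salt 9.450189393939393 [-0.09, -0.14]
honey 21.429473684210528 [-0.01, 0.5]
mug [0.13, 0.46]
salt [-0.03, 0.07]
honey [-0.01, 0.52]
```

```bash
python3 -m handwheel '[[1,0,0,0,0,0,0],[1,0,0,0,0,0,0]]' | grep wrist; python3 -c "
from workcell import ctrl
print(ctrl.close_job())"
```

```text
wrist_force: [-0.0, 0.2, 0.4]
the job is handed in; nothing more can be done
None
```

The job is handed in: the catch was in the left bay, the lid sprang ajar and now stands open past upright at about 1.77 rad, the hand is clear, and the mug, salt shaker and honey jar show no movement in the pictures; the hand-in reported no verdict.

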